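# Close the switch box and press its knob onto the D-shaft

### The arm

A 6-joint arm with a two-finger parallel gripper is mounted at the origin on a cart in front of the work surface, level with it; the furniture and walls round the work are solid. World frame = base frame: x ahead of the robot, y to its left, z up, the work surface at z = 0. Lengths are in m, angles in rad, forces in N, time in s.
With the tool pointing down it reaches from about 0.3 to 0.85 m from the base axis. Payload 5.4 kg.
Tool frame: the origin (TCP) lies midway between the tips of the shut fingers; the grasp point (between the pads) lies 19 mm behind it; z points along the fingers, y is the line along which they close (so a half turn about z gives the same grasp; the last joint's range is limited). The gripper opens to 85 mm and grips with 20 to 120 N. Pads are 22 mm wide; open, the fingers measure 114 mm over their backs; the gripper's body (76 mm by 85 mm) begins 54 mm behind the grasp point. The pads swing forward as they close: fully open they stand 13 mm farther back than shut.
Start: joints at [0.903, 0.158, 1.597, -0, 1.386, -0.21], TCP at [0.254, 0.516, 0.211] pointing down, gripper open.
Joint ranges: [-2.91, 2.91], [-0.94, 2.29], [0.18, 2.7], [-1.29, 4.43], [0.17, 2.64], [-3, 3]. Speed limits (rad/s): [2.57, 2.57, 3.14, 3.14, 3.14, 3.14].

### API

Orientations are given as a unit quaternion [x, y, z, w].
In Python, from station import ctrl, hand, ik, sensors, read_camera, calibration, order, nets gives the robot as it stands. Calls block until the motion is done:
- ctrl.move_to(position, orientation): joint-space move of the TCP to a pose.
- ctrl.line_to(position, attitude=None, v=0.15): straight line of the TCP; attitude=None keeps the orientation; v is the mean speed in m/s.
- ctrl.movej(angles): joint-space move.
- hand.let_go() and hand.close_gripper(squeeze=None): open the fingers fully, or close them until they stop; squeeze is the grip in N (None keeps the last).
- ctrl.hold(seconds).
- ik(position, orientation): joint angles nearest the present ones, or None.
- sensors.observe(): the state.
- read_camera(name): name is "scene" or "top" or "wrist"; returns (picture, depth): 480x640x3 uint8, blue, green, red; 480x640 float32, m along the optical axis (not along the pixel's ray), 0 where there is no reading.
- calibration(name): a dict with "vfov" (degrees; the focal length in pixels is half the picture's height over the tangent of half this angle, whatever the lens; pixels are square), "cx", "cy" (the principal point, pixels), "R" (3x3) and "t" (3): a world point X has camera coordinates R X + t; the wrist camera has in their place "T_tool_cam" (4x4, takes a point from camera to tool coordinates, whose origin is the TCP and whose axes are the flange's). Camera axes: x right, y down, z forward; pixel columns grow to the right and rows downward; lengths in m; the calibration is good to about 2 mm. A picture is of the moment at which its call begins: read the wrist's pose just before it. calibration takes no time and is no camera call.
A pose or a line that the arm cannot do raises ctrl.IKError and nothing moves.
- order.job_done(): hands the job in; it is judged then, once.
Trained networks look in the newest picture that a camera, given by its name, has taken for a name from the list of things; names that differ only in an ending like _2 or _b are one class to them, and where a whole thing is asked for, a point or a joint stands for the part that bears it (a point fixed in the world has none). Each returns a list of dicts, best first, with "p" (0 to 1); they miss things now and then, are a little off and sometimes report something else, mostly with a low value. They report only what shows in the picture. A call takes as long as a camera call. They do not tell look-alikes from the thing itself.
- nets.find_in(camera, target): "centre" ([x, y, z] in m, in the coordinates of the camera as it stood for that picture, good to about 4 mm: the middle of the surface that is visible of it).
- nets.pinpoint(camera, target): "centre" ([x, y, z] in m, in the coordinates of the camera as it stood for that picture, good to about 4 mm: a listed point, or the origin of a listed thing).
The state is a dict: "clock": time; "joints": joint angles; "dq": joint speeds; "joint_torque": joint torques, N m; "tool_pos": TCP position; "eef_rot": TCP orientation; "ft_force": force on the tool from outside, world axes, zero at the start; "wrist_torque": the same for the moment, N m; "opening": finger opening in m; "finger_force": force on a finger pad.
Only numpy, scipy, OpenCV 4.12 (cv2) and the standard library are available. Lean on these libraries where they do the work, as an engineer would, in place of code of your own. Each camera call takes 0.05 s, during which the arm holds its last target. There are 200 camera calls.

### The job

The machine switch box on the bench has been rewired. Lower its open cover shut over the switch shaft without slamming it, then take the loose pointer knob, turn it so that its bore matches the flat of the shaft, and push it fully home until it sits flat on the cover. Finish still pressing the knob down firmly against the cover, not letting go, so that its grub screw can be tightened, and leave the screwdriver, the tape measure and the mug where they are.

Things in the scene. Friction and masses are not known exactly. Their poses are not given: they have to be found in the camera images.
- switch_box: grey switch box 165 x 145 mm, rim 87 mm above the bench, on a 235 x 190 x 15 mm board fixed to the bench; origin on the bench under the shaft's axis; x from the cover's free edge to the hinge (roughly away from the robot), y along the hinge, z up. The steel switch shaft stands upright in its middle.
- cover_angle (a joint): hinge angle of the cover, rad: 0 = shut, 1.57 = upright; starts 0.85 to 1.25, leaning towards the robot over the box. Stiff hinge: it stays at any angle and must be pushed all the way down (1 to 4 N at its free edge). The cover is a plate reaching 173 mm from the hinge axis, 155 mm wide, 6 mm thick, its underside in the plane of the hinge axis, with a 32 mm hole for the shaft.
- cover_hinge (a point): middle of the hinge axis, on the far rim of the box, 87 mm above the bench and 85.5 mm from the shaft's axis; fixed to the box, axes as the box's (y along the hinge)
- cover_lip (a point): tip of the 45 mm wide thumb lip in the middle of the cover's free edge, 185 mm from the hinge axis; moves with the cover; its z axis is the normal of the cover's outer face
- cover_hole (a point): middle of the cover's 32 mm hole, level with its outer face; moves with the cover. When shut it lies on the shaft's axis, 93 mm above the bench: there the underside of the seated knob comes to lie.
- shaft_tip (a point): centre of the top end of the steel shaft, 113 mm above the bench, 20 mm above the shut cover. The shaft is 18 mm thick with one flat along it, 4.5 mm from the axis; this point's x axis points out of the flat, z up. Its top 3 mm are bevelled by 1.5 mm. The shaft is stiff (0.4 N m to turn) and stays at the angle where it is found, which differs each time.
- knob: loose black pointer knob, bore down; origin: centre of underside, x towards the nose, z up. Skirt 58 mm across, 28 mm high; on it, up to 54 mm, a grip bar 18 mm wide along y, from x = -27 to the pointed nose at +37 mm (sides straight to 24). D-bore 22.5 mm deep, 20 mm across, flat on the nose side: goes on only with the nose pointing as the shaft's flat faces (play 1 mm, 0.13 rad). 70 g.
- screwdriver: green screwdriver lying on the bench, 206 mm long, leave it alone
- tape_measure: tape measure standing on the bench, 37 x 91 x 73 mm, leave it alone
- coffee_mug: white mug, 83 mm across, 86 mm high, leave it alone
- cover: the box's grey hinged cover: origin in the middle of the hinge axis, the plate reaching from there along its -x to the free edge at 173 mm, y along the hinge, z = normal of its outer face (z = 6 mm)
Mind the look-alikes: they are no part of the job. Several things have the shape of the knob; the one meant has the colours described above.

How it is judged:
By the outcome, as a careful person would: the job done as asked, in the order asked, and still so for the second after the job is handed in, while the arm keeps its last pose, push and grip.
It also fails if it takes over 53 s, if anything falls off the work surface, if the arm or the gripper's body presses on something with over 40 N, if the wrist force passes 120 N, or if a joint passes its speed limit or range.

## Working session

There is one attempt and no reset: what is moved stays moved. The work goes in short steps, each a Python script; the robot and the scene stay as the last script left them, time stands still between calls to the robot, and variables do not carry over. Pictures are saved under pics/ and viewed, at most 10 in all, crops included, and the job is handed in when it is done.

```bash
mkdir -p pics; ls; cat > h.py <<'E'
import numpy as np, cv2
from scipy.spatial.transform import Rotation as Rn
from station import ctrl, hand, ik, sensors, read_camera, calibration, order, nets
def extr(name, st=None):
    c=calibration(name)
    if 'R' in c:
        R=np.array(c['R']);t=np.array(c['t']);T=np.eye(4);T[:3,:3]=R.T;T[:3,3]=-R.T@t
    else:
        st=st or sensors.observe();W=np.eye(4);W[:3,:3]=Rn.from_quat(st['eef_rot']).as_matrix();W[:3,3]=st['tool_pos']
        T=W@np.array(c['T_tool_cam'])
    return c,T
def f(c): return 240/np.tan(np.radians(c['vfov'])/2)
def cloud(name,d,c,T):
    v,u=np.mgrid[:480,:640];F=f(c)
    P=np.stack([(u-c['cx'])/F*d,(v-c['cy'])/F*d,d],-1)
    return P@T[:3,:3].T+T[:3,3]
def toW(T,p): return T[:3,:3]@np.array(p)+T[:3,3]
def px(c,T,X):
    p=T[:3,:3].T@(np.array(X)-T[:3,3]);return (c['cx']+f(c)*p[0]/p[2],c['cy']+f(c)*p[1]/p[2])
def down(yaw): # tool z down, tool y axis direction at angle yaw from world x
    y=np.array([np.cos(yaw),np.sin(yaw),0]);z=np.array([0,0,-1.]);x=np.cross(y,z)
    return Rn.from_matrix(np.stack([x,y,z],1)).as_quat()
def shot(name,fn=None):
    c,T=extr(name);im,d=read_camera(name)
    if fn: cv2.imwrite('pics/'+fn+'.png',im);np.save('pics/'+fn,cloud(name,d,c,T))
    return c,T,im,d
def rep(cam,c,T,names,fn=nets.pinpoint):
    for n in names:
        for r in fn(cam,n)[:4]:
            print(cam,n,round(r['p'],2),np.round(toW(T,r['centre']),3),np.round(px(c,T,toW(T,r['centre'])),0))
E
python3 - <<'E'
from h import *
print(sensors.observe())
for cam in('scene','top'):
    c,T,im,d=shot(cam,cam+'0'); print(cam,np.round(T,3).tolist(),c['vfov'])
    rep(cam,c,T,['knob','switch_box','cover_hinge','cover_lip','cover_hole','shaft_tip','screwdriver','tape_measure','coffee_mug'])
E
```

```text
pics
{'clock': 0.0, 'joints': array([ 9.02919703e-01,  1.59053911e-01,  1.59824200e+00,  4.80346727e-06,
        1.38620196e+00, -2.10096252e-01]), 'dq': array([-1.04480129e-03, -1.52472574e-03,  1.33319526e-04,  1.73018444e-04,
        6.70439904e-04,  5.72421721e-05]), 'joint_torque': array([ 4.77726701e-05, -3.95996583e+01, -3.31432450e+01, -1.86349898e-04,
        8.34117935e-03,  1.02732406e-05]), 'tool_pos': array([0.25373485, 0.51527225, 0.20980932]), 'eef_rot': array([ 2.26897123e-01,  9.73918266e-01, -8.61277987e-04, -4.07014747e-04]), 'ft_force': array([-0.37900431, -0.68861502,  0.32575856]), 'wrist_torque': array([-0.04766986,  0.01667238,  0.00910138]), 'finger_force': 0.0, 'opening': 0.08522614512973188}
scene [[0.769, -0.333, 0.546, -0.149], [-0.639, -0.392, 0.661, -0.725], [-0.006, -0.857, -0.515, 0.731], [0.0, 0.0, 0.0, 1.0]] 53.6524068794997
scene knob 0.87 [ 0.608 -0.176  0.002] [419. 297.]
scene knob 0.78 [ 0.445 -0.112  0.002] [352. 312.]
scene knob 0.76 [ 0.369 -0.212 -0.003] [358. 354.]
scene knob 0.62 [ 0.493 -0.215 -0.001] [399. 327.]
scene switch_box 0.65 [ 
[... 591 characters left out ...]
0.012, -0.998, 0.061, 0.441], [-1.0, -0.013, -0.013, 0.097], [0.014, -0.061, -0.998, 1.257], [0.0, 0.0, 0.0, 1.0]] 51.81217241958357
top knob 0.91 [ 0.442 -0.105  0.001] [392. 266.]
top knob 0.87 [ 0.494 -0.212  0.002] [434. 246.]
top knob 0.7 [ 0.605 -0.175 -0.001] [419. 203.]
top knob 0.61 [ 0.367 -0.205  0.001] [431. 296.]
top switch_box 0.76 [ 0.577  0.154 -0.001] [290. 212.]
top cover_hinge 0.76 [0.662 0.173 0.088] [281. 172.]
top cover_lip 0.83 [0.553 0.148 0.232] [289. 211.]
top cover_hole 0.65 [0.614 0.164 0.158] [283. 187.]
top screwdriver 0.75 [0.396 0.354 0.001] [210. 282.]
top tape_measure 0.57 [ 0.513  0.363 -0.005] [208. 236.]
top coffee_mug 0.83 [0.694 0.427 0.001] [185. 165.]
```

View pics/scene0.png

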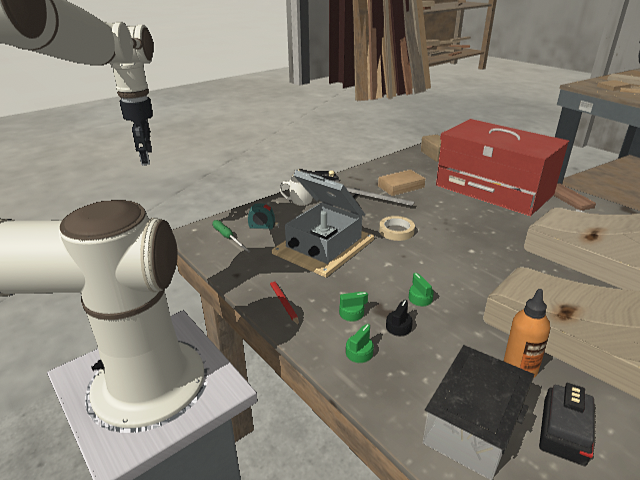

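View pics/top0.png

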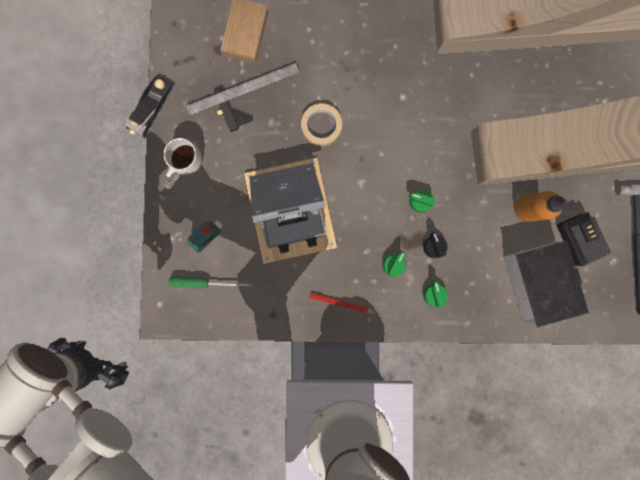

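The scene shows a black knob at about (399,318) scene / (434,246) top, with three green look-alikes around it. The box's cover is at about 0.89 rad. I'll shut the cover first.

```bash
cat > s1.py <<'E'
from h import *
H=np.array([.663,.171,.087]); yaw=.185
ex=np.array([np.cos(yaw),np.sin(yaw),0]); q=down(yaw-np.pi/2)
def tcp(th,r=.166,t=.006,w=.011):
    return H+ex*(-r*np.cos(th)+t*np.sin(th)+w)+np.array([0,0,r*np.sin(th)+t*np.cos(th)])
print(ik(tcp(1.1),q))
ctrl.move_to(tcp(1.1)+[0,0,.12],q)
hand.close_gripper()
ctrl.line_to(tcp(1.1),v=.2)
print(sensors.observe()['clock'],sensors.observe()['ft_force'])
f0=sensors.observe()['ft_force']
for th in np.arange(.95,-.01,-.135):
    ctrl.line_to(tcp(max(th,.0)),v=.08); s=sensors.observe(); print(round(th,2),s['clock'],np.round(s['ft_force']-f0,1),np.round(s['tool_pos']-tcp(max(th,0)),4))
p=tcp(0)
for i in range(10):
    s=sensors.observe(); F=s['ft_force'][2]-f0[2]; print(round(F,1),s['tool_pos'][2])
    if F>12: break
    p=p-[0,0,.001]; ctrl.line_to(p,v=.03)
c,T,im,d=shot('scene','scene1'); rep('scene',c,T,['cover_lip','cover_hole','shaft_tip'])
print(sensors.observe()['clock'])
E
python3 s1.py
```

```text
[ 6.60048636e-02  2.72730690e-01  1.41097440e+00 -4.44089210e-16
  1.45788757e+00  1.45180119e+00]
4.4 [-0.18067712  0.14534386  1.53851242]
0.95 4.8583 [-0.4 -0.9 -1.3] [0.0007 0.0001 0.0012]
0.82 5.2917 [ 0.3 -0.1 -1. ] [0.0003 0.     0.0003]
0.68 5.725 [ 0.6  0.1 -1.5] [0.0002 0.0001 0.0002]
0.54 6.1583 [ 0.2 -0.1 -1.5] [0.     0.0001 0.    ]
0.41 6.5917 [ 0.9 -0.3 -1.6] [-0.0001  0.0001 -0.0002]
0.27 7.025 [ 0.2  0.1 -1.2] [-0.0007  0.     -0.0008]
0.14 7.4583 [ 0.7  0.6 -1.8] [-0.0007 -0.     -0.0008]
0.0 7.8917 [-0.5  0.3 -1.1] [-0.0006 -0.     -0.0007]
-1.1 0.09313896613469685
-1.3 0.09216638089807982
-1.9 0.09108194567973923
-0.5 0.09000450251386019
-1.7 0.08890815451300133
-1.6 0.08790341012699623
-0.7 0.08689287330134814
-1.1 0.08589714345712368
-1.8 0.0849098608620936
-2.2 0.08388731546738709
scene cover_lip 0.59 [0.481 0.133 0.101] [299. 230.]
scene cover_hole 0.73 [0.585 0.159 0.097] [324. 215.]
scene shaft_tip 0.55 [0.58  0.151 0.111] [324. 212.]
10.5917
```

```bash
python3 - <<'E'
import cv2
a=cv2.imread('pics/scene1.png')[110:290,210:450]
cv2.imwrite('pics/c1.png',cv2.resize(a,None,fx=3.3,fy=3.3,interpolation=cv2.INTER_CUBIC))
E
```

```text
(no output)
```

View pics/c1.png

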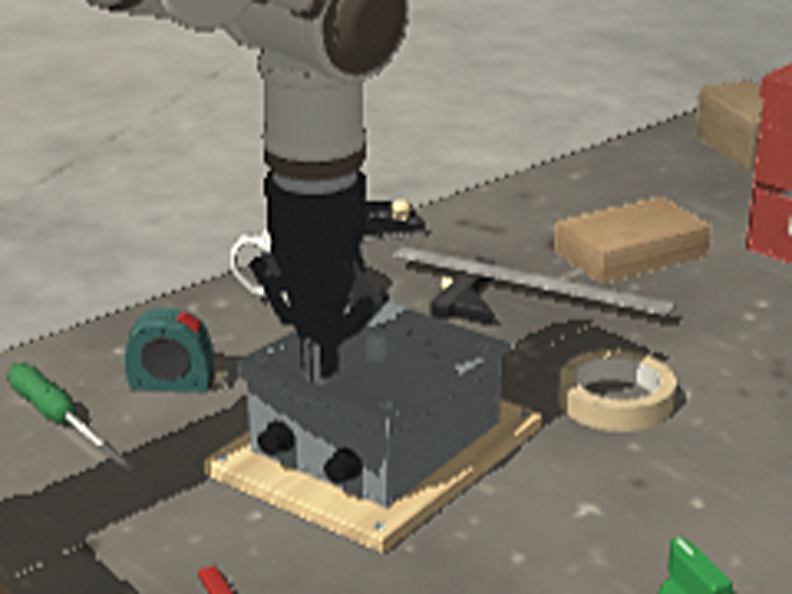

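```bash
python3 - <<'E'
from h import *
s=sensors.observe();print(s['opening'],s['tool_pos'],s['ft_force'],s['joint_torque'],s['finger_force'])
c,T,im,d=shot('top','top1');P=np.load('pics/top1.npy')
rep('top',c,T,['cover_lip','cover_hole','cover_hinge'])
H=np.array([.663,.171,.087]);yaw=.185;ex=np.array([np.cos(yaw),np.sin(yaw),0]);ey=np.array([-ex[1],ex[0],0])
a=(P-H)@ex;b=(P-H)@ey
for r in (.02,.04,.06,.12,.14,.16,.17):
  for y in(-.06,.06):
    m=(abs(a+r)<.006)&(abs(b-y)<.01)&(P[...,2]<.25);print(r,y,m.sum(),np.round(np.median(P[...,2][m]),4) if m.any() else '')
cv2.imwrite('pics/c2.png',cv2.resize(im[130:290,190:390],None,fx=3.5,fy=3.5))
E
```

```text
0.00027534797688583503 [0.51057276 0.14248534 0.08293276] [-0.51086532  0.03917935 -0.00538062] [-1.41210119e-03 -3.69060981e+01 -2.95509231e+01  6.80611629e-05
  3.03616816e-04 -4.76833191e-05] 0.0
top cover_lip 0.24 [ 0.493 -0.211 -0.   ] [433. 246.]
top cover_hole 0.95 [0.581 0.16  0.097] [286. 206.]
top cover_hinge 0.68 [0.661 0.171 0.089] [282. 172.]
0.02 -0.06 43 0.0961
0.02 0.06 40 0.0942
0.04 -0.06 41 0.096
0.04 0.06 43 0.0961
0.06 -0.06 39 0.0972
0.06 0.06 28 0.0963
0.12 -0.06 0 
0.12 0.06 0 
0.14 -0.06 0 
0.14 0.06 0 
0.16 -0.06 0 
0.16 0.06 0 
0.17 -0.06 0 
0.17 0.06 9 0.0135
```

View pics/c2.png

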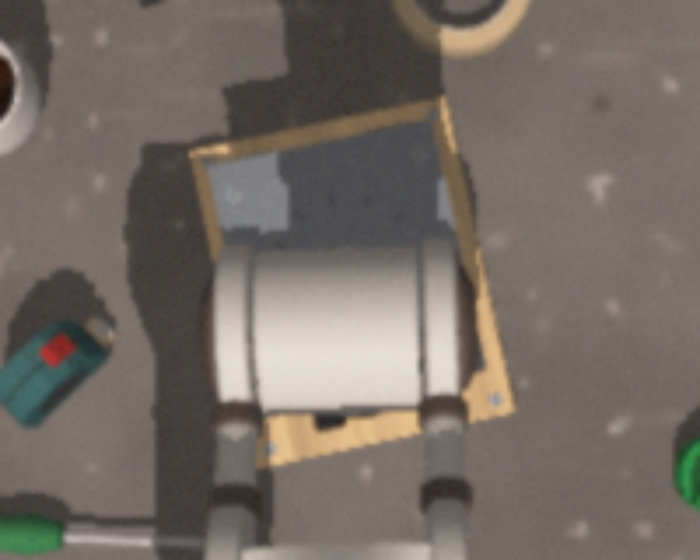

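```bash
python3 - <<'E'
from h import *
c,T=extr('scene')
for z in(.083,.093,.103):print(px(c,T,[.5106,.1425,z]))
P=np.load('pics/scene1.npy');print(np.round(P[225:236:2,296:318:3,2],3))
s=sensors.observe();p=s['tool_pos'].copy();f0=s['ft_force'];p[2]=.082
for i in range(12):
    ctrl.line_to(p,v=.03);s=sensors.observe();F=s['ft_force'];print(np.round(F,1),round(s['tool_pos'][2],4),s['clock'])
    if F[2]-f0[2]>10:break
    p=p-[0,0,.001]
E
```

```text
(np.float64(306.1408657253123), np.float64(230.56585786366767))
(np.float64(306.05159561519827), np.float64(227.3363309235561))
(np.float64(305.96159470986385), np.float64(224.08036598702154))
[[0.099 0.102 0.101 0.109 0.105 0.102 0.101 0.102]
 [0.101 0.102 0.103 0.103 0.102 0.1   0.102 0.101]
 [0.096 0.1   0.101 0.1   0.103 0.102 0.103 0.102]
 [0.077 0.087 0.097 0.103 0.1   0.1   0.102 0.103]
 [0.071 0.075 0.079 0.088 0.097 0.095 0.097 0.102]
 [0.066 0.073 0.074 0.078 0.082 0.089 0.092 0.097]]
[ 0.8 -0.2 -0.3] 0.082 11.0417
[-0.5  1.   0.1] 0.0809 11.2917
[0.4 0.4 0.2] 0.0799 11.5417
[ 0.5 -0.   1. ] 0.0789 11.7917
[-0.3 -0.6  0.2] 0.0779 12.0417
[ 0.5  0.  -0.9] 0.0769 12.2917
[ 0.4  0.8 -0.5] 0.0759 12.5417
[ 0.3 -0.7  0.3] 0.0749 12.7917
[ 0.7  0.7 -0.9] 0.0739 13.0417
[-0.3  0.2 -0.2] 0.0729 13.2917
[-1.2 -0.5  5.3] 0.0725 13.5417
[-5.7 -0.8 11.5] 0.0725 13.7917
```

```bash
python3 - <<'E'
from h import *
s=sensors.observe();p=s['tool_pos'].copy();q=s['eef_rot'];p[2]=.0705
ctrl.line_to(p,v=.03);s=sensors.observe();print(np.round(s['ft_force'],1),s['tool_pos'])
ctrl.line_to(p+[0,0,.08],v=.2)
c=calibration('wrist');Tc=np.array(c['T_tool_cam']);print(np.round(Tc,3).tolist(),c['vfov'])
# put the camera's optical axis through shaft tip: search tcp xy at z .30
tip=np.array([.579,.154,.113]);Rt=Rn.from_quat(q).as_matrix()
cp=Rt@Tc[:3,3];ax=Rt@Tc[:3,2];z=.26;h=z+cp[2]-.113
xy=tip[:2]-cp[:2]-ax[:2]/-ax[2]*h
print(xy,ik([*xy,z],q) is not None)
ctrl.move_to([*xy,z],q);hand.let_go()
c,T,im,d=shot('wrist','w1');rep('wrist',c,T,['shaft_tip','cover_hole','cover_lip','cover_hinge'])
print(sensors.observe()['clock'])
E
```

```text
[-7.2 -1.  16.4] [0.51076946 0.14252928 0.07237966]
[[-0.001, -0.962, -0.274, 0.069], [1.0, -0.001, -0.001, -0.0], [0.001, -0.274, 0.962, -0.164], [0.0, 0.0, 0.0, 1.0]] 62.485688366928436
[0.59826055 0.15708609] True
wrist shaft_tip 0.83 [0.58  0.153 0.114] [320. 237.]
wrist cover_hole 0.95 [0.577 0.158 0.089] [313. 231.]
wrist cover_hole 0.45 [ 0.397  0.353 -0.   ] [126. 326.]
wrist cover_lip 0.66 [0.48  0.131 0.09 ] [323. 335.]
wrist cover_hinge 0.94 [0.662 0.174 0.086] [313. 130.]
16.2417
```

View pics/w1.png

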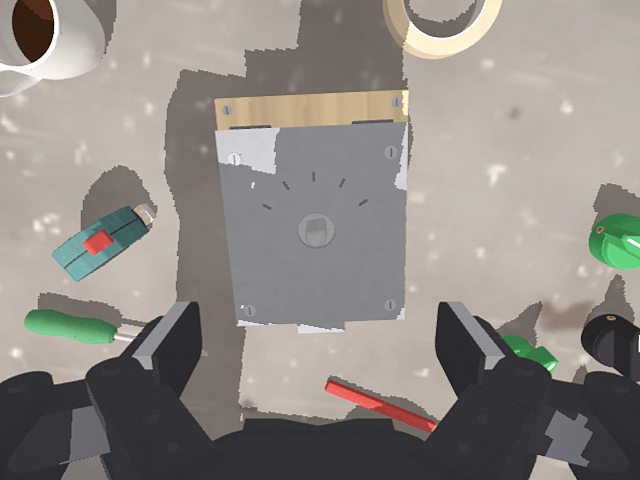

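```bash
python3 - <<'E'
from h import *
im=cv2.imread('pics/w1.png');P=np.load('pics/w1.npy')
a=im[200:260,286:346];a=cv2.normalize(a.astype(np.float32),None,0,255,cv2.NORM_MINMAX).astype(np.uint8)
cv2.imwrite('pics/c3.png',cv2.resize(a,None,fx=9,fy=9,interpolation=cv2.INTER_CUBIC))
sub=P[200:260,286:346].reshape(-1,3)
ok=np.hypot(sub[:,0]-.579,sub[:,1]-.155)<.03
print(np.round(np.median(sub[ok&(sub[:,2]<.1)],0),4))
for lo in(.100,.104,.109):
    m=sub[ok&(sub[:,2]>lo)];print(lo,len(m),np.round(m.mean(0),4),np.round(m.min(0),4),np.round(m.max(0),4))
    C=np.array([.5795,.154]);d=m[:,:2]-C;an=np.arctan2(d[:,1],d[:,0])
    print([ (round(t,2),round(np.percentile(d@[np.cos(t),np.sin(t)],98)*1e3,1)) for t in np.arange(-np.pi,np.pi,np.pi/10)])
Pb=P.reshape(-1,3)
np.set_printoptions(linewidth=250)
print((P[215:245:1,300:334,2]*1000).round().astype(int)[::2])
E
```

```text
[0.58   0.1564 0.0935]
0.1 355 [0.5797 0.1556 0.1118] [0.5703 0.147  0.1003] [0.5864 0.1647 0.1158]
[(np.float64(-3.14), np.float64(7.5)), (np.float64(-2.83), np.float64(6.9)), (np.float64(-2.51), np.float64(6.2)), (np.float64(-2.2), np.float64(6.4)), (np.float64(-1.88), np.float64(6.0)), (np.float64(-1.57), np.float64(5.9)), (np.float64(-1.26), np.float64(6.5)), (np.float64(-0.94), np.float64(7.3)), (np.float64(-0.63), np.float64(7.5)), (np.float64(-0.31), np.float64(7.3)), (np.float64(0.0), np.float64(6.4)), (np.float64(0.31), np.float64(5.3)), (np.float64(0.63), np.float64(7.1)), (np.float64(0.94), np.float64(8.9)), (np.float64(1.26), np.float64(9.9)), (np.float64(1.57), np.float64(9.9)), (np.float64(1.88), np.float64(9.6)), (np.float64(2.2), np.float64(9.3)), (np.float64(2.51), np.float64(8.9)), (np.float64(2.83), np.float64(8.0))]
0.104 329 [0.5794 0.1555 0.1126] [0.5703 0.147  0.1042] [0.5864 0.1646 0.1158]
[(np.float64(-3.14), np.float64(7.6)), (np.float64(-2.83), np.float64(7.0)), (np.float64(-2.51), np.float64(6.4)), (np.float64(-2.2), np.float64(6.4)), (np.float64(-1.88), n
[... 2787 characters left out ...]
 58]
 [ 57  58  57  57  57  58 112 113 113 114 115 114 114 113 113 115 114 114 114 114 113 424 113 113 114 114 113  59  58  56  59  58  58  59]
 [ 88  57  57  59  58  58 112 114 115 113 113 114 115 115 113 116 114 115 113 115 113 116 113 114 115 113 113  58  58  57  58  58  58  93]
 [ 92  90  57  60  58  58 111 114 115 112 116 114 114 114 424 114 114 113 114 113 114 114 114 114 115 114 113  56  57  57  58  89  91  92]
 [ 93  92  92  88  58  57  60 112 114 114 113 114 113 114 113 114 114 114 114 114 114 114 113 114 114 112  57  58  59  59  91  95  94  93]
 [ 94  95  94  93  92  90  58  57 112 113 113 113 113 114 113 113 113 113 113 115 114 113 113 113 111  57  58  86  91  92  94  93  94  93]]
```

View pics/c3.png

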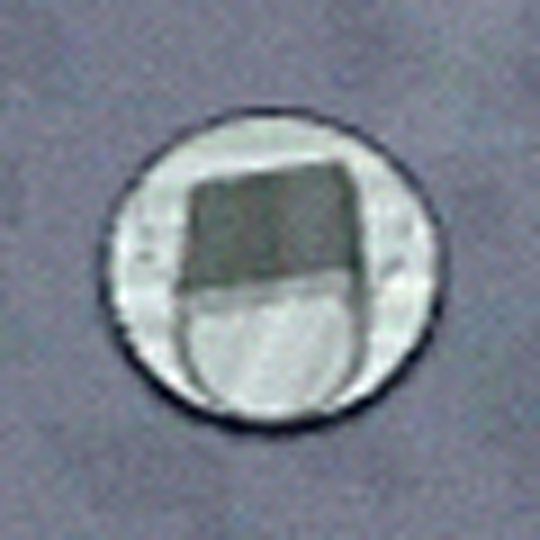

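```bash
python3 - <<'E'
from h import *
P=np.load('pics/w1.npy')
S=P[218:232,306:325].reshape(-1,3)
m=S[(S[:,2]>.072)&(S[:,2]<.106)]
for _ in range(4):
    # x = a + b*y + c*z plane
    A=np.c_[np.ones(len(m)),m[:,1],m[:,2]];k=np.linalg.lstsq(A,m[:,0],rcond=None)[0];r=m[:,0]-A@k;m=m[abs(r)<2.2*r.std()]
ang=np.arctan2(-k[1],1);n=np.array([np.cos(ang),np.sin(ang)]);t=np.array([-n[1],n[0]])
print('flat ang',ang,'tilt',k[2],'n',len(m),r.std())
A2=np.c_[np.ones(len(m)),m[:,1]];k2=np.linalg.lstsq(A2,m[:,0],rcond=None)[0];print('no-tilt ang',np.arctan(-k2[1]))
S=P[205:255,296:335].reshape(-1,3)
top=S[(S[:,2]>.1105)&(S[:,2]<.118)&(np.hypot(S[:,0]-.579,S[:,1]-.155)<.015)]
off=m[:,:2].mean(0)@n; lat=np.percentile(top[:,:2]@t,[2,98]);nn=np.percentile(top[:,:2]@n,[2,98])
latf=np.percentile(m[:,:2]@t,[1,99])
print('widths',lat,np.ptp(lat),nn,off,'flat lat',latf,np.ptp(latf),top[:,2].mean())
print('axis flat-based',n*(off-.0045)+t*lat.mean(),'rear-based',n*(nn[0]+.0085)+t*lat.mean())
E
```

```text
flat ang 0.34382223663229305 tilt 0.00013747751631958198 n 167 0.00017389223360011216
no-tilt ang 0.34380595903785327
widths [-0.05664896 -0.04073239] 0.01591657129439008 [0.59046147 0.60251032] 0.602548856304491 flat lat [-0.05645119 -0.0410201 ] 0.015431087264948122 0.11333423790236004
axis flat-based [0.57945997 0.15575418] rear-based [0.58031917 0.15606181]
```

```bash
cat >> h.py <<'E'
def lookpose(tgt,q,z):
    Tc=np.array(calibration('wrist')['T_tool_cam']);Rt=Rn.from_quat(q).as_matrix()
    cp=Rt@Tc[:3,3];ax=Rt@Tc[:3,2];h=z+cp[2]-tgt[2]
    xy=np.array(tgt[:2])-cp[:2]-ax[:2]/-ax[2]*h
    return [*xy,z]
E
python3 - <<'E'
from h import *
P=np.load('pics/w1.npy');s=sensors.observe();print(s['tool_pos'],s['opening'])
L=P[290:360,100:202].reshape(-1,3);R=P[290:360,436:540].reshape(-1,3);R0=Rn.from_quat(s['eef_rot'])
for Q in(L,R):
    Q=Q[Q[:,2]>.2];l=R0.inv().apply(Q-s['tool_pos']);print('finger tool-frame min',l.min(0).round(4),'max',l.max(0).round(4))
q=down(.185-np.pi/2)
ctrl.move_to(lookpose([.494,-.212,.04],q,.22),q)
c,T,im,d=shot('wrist','w2');rep('wrist',c,T,['knob']);print(sensors.observe()['clock'])
P=np.load('pics/w2.npy');C=np.array([.494,-.212])
dark=(im.max(2)<75)&(np.hypot(P[...,0]-C[0],P[...,1]-C[1])<.05)&(P[...,2]<.1)
bar=P[dark&(P[...,2]>.046)];sk=P[dark&(P[...,2]>.022)&(P[...,2]<.034)]
print(len(bar),len(sk),bar[:,2].max(),np.median(bar[:,2]),np.median(sk[:,2]))
xy=bar[:,:2].astype(np.float32)
print('rect',cv2.minAreaRect(xy*1000),'bar mean',xy.mean(0))
print('skirt circle',cv2.minEnclosingCircle((sk[:,:2]*1000).astype(np.float32)))
E
```

```text
[0.59829609 0.15707524 0.26003646] 0.08564714078944344
finger tool-frame min [-0.0113 -0.057  -0.164 ] max [ 0.0693 -0.0003 -0.0336]
finger tool-frame min [-0.0115 -0.0003 -0.164 ] max [ 0.0693  0.0565 -0.0341]
wrist knob 0.97 [ 0.443 -0.107 -0.   ] [209. 257.]
wrist knob 0.94 [ 0.372 -0.215  0.003] [300. 337.]
wrist knob 0.88 [ 0.491 -0.215  0.004] [321. 232.]
wrist knob 0.56 [ 0.605 -0.176  0.002] [302. 106.]
17.7417
1022 1353 0.057029929274728 0.054595965343677194 0.028590041050901294
rect ((497.0700378417969, -208.95263671875), (63.643463134765625, 18.077407836914062), 22.196863174438477) bar mean [ 0.49926457 -0.2086575 ]
skirt circle ((496.2325744628906, -207.2235870361328), 31.824832916259766)
```

View pics/w2.png

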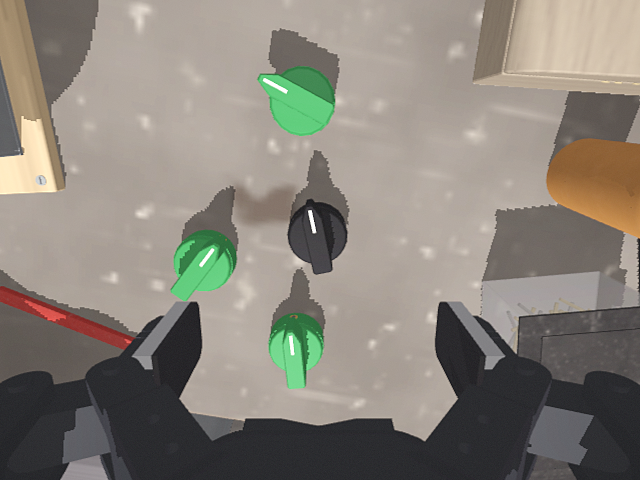

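```bash
cat > s2.py <<'E'
from h import *
K=np.array([.4924,-.2109]);yk=.387;S=np.array([.5796,.1557]);ys=.344
qg=down(yk-np.pi/2);qp=down(ys-np.pi/2)
ctrl.move_to([*K,.10],qg);ctrl.line_to([*K,.0095],v=.12)
s=sensors.observe();print(s['clock'],s['tool_pos'],np.round(s['ft_force'],1))
hand.close_gripper(90)
s=sensors.observe();print(s['clock'],s['opening'],s['finger_force'],np.round(s['ft_force'],1))
ctrl.line_to([*K,.17],v=.25)
s=sensors.observe();print(s['clock'],s['opening'],np.round(s['ft_force'],1))
ctrl.move_to([*S,.16],qp)
s=sensors.observe();print(s['clock'],s['opening'],s['tool_pos'],np.round(s['ft_force'],1))
c,T,im,d=shot('wrist','w3');P=np.load('pics/w3.npy')
l=Rn.from_quat(s['eef_rot']).inv().apply((P-s['tool_pos']).reshape(-1,3)).reshape(P.shape)
np.save('pics/l3',l)
E
python3 s2.py
```

```text
19.2167 [ 0.49328825 -0.21148471  0.01053034] [ 0.4 -0.5  1. ]
19.85 0.01640675210658013 89.69232961535454 [ 0.5 -0.2  2.6]
20.6417 0.016253060204704448 [ 0.2  0.2 -0.5]
22.05 0.01600358485650424 [0.5796894  0.15457895 0.15970961] [ 0.7  0.8 -0.7]
```

View pics/w3.png

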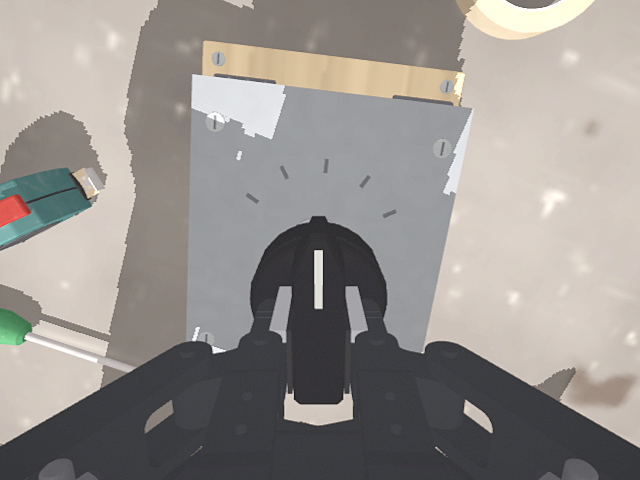

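```bash
python3 - <<'E'
from h import *
l=np.load('pics/l3.npy');im=cv2.imread('pics/w3.png')
dk=(im.max(2)<75)
m=np.zeros((480,640),bool);m[210:330,245:392]=True;m&=dk
Q=l[m];sk=Q[(Q[:,2]>-.045)&(Q[:,2]<-.0)]
print('z hist',np.histogram(Q[:,2],bins=np.arange(-.07,.02,.004)))
med=np.median(l[270:300,262:275,2]);print('skirt top z',med)
st=l[250:310,315:322].reshape(-1,3);print('bar top z',np.median(st[:,2]))
bar=Q[abs(Q[:,2]-np.median(st[:,2]))<.006];print('bar x max',bar[:,0].max(),'y',bar[:,1].min(),bar[:,1].max())
k=Q[abs(Q[:,2]-med)<.003];k=k[k[:,0]>0]
print('skirt xmax',k[:,0].max(),'y',k[:,1].min(),k[:,1].max())
# circle fit of rim outline: rim points by column-wise max x
e=[]
for y in np.arange(-.026,.0261,.002):
    w=k[abs(k[:,1]-y)<.001]
    if len(w) and abs(y)>.011:e.append([y,w[:,0].max()])
e=np.array(e);A=np.c_[2*e,np.ones(len(e))];r=np.linalg.lstsq(A,(e**2).sum(1),rcond=None)[0];print('centre y,x',r[:2],'R',np.sqrt(r[2]+r[0]**2+r[1]**2))
# fixed R=.029
from scipy.optimize import least_squares
print(least_squares(lambda p:np.hypot(e[:,0]-p[0],e[:,1]-p[1])-.029,[0,0]).x)
s=sensors.observe();print(s['tool_pos'],s['clock'])
E
```

```text
z hist (array([   0,    0,    7,   66,  137,  360, 3977,  307,  312,  252,  189,
        110, 2575,  897,  516,  181,  172,  173,  127,   19,    0,    0]), array([-0.07 , -0.066, -0.062, -0.058, -0.054, -0.05 , -0.046, -0.042,
       -0.038, -0.034, -0.03 , -0.026, -0.022, -0.018, -0.014, -0.01 ,
       -0.006, -0.002,  0.002,  0.006,  0.01 ,  0.014,  0.018]))
skirt top z -0.01895614024779154
bar top z -0.04533673550103619
bar x max 0.03663325890725712 y -0.021953889829688225 0.021343490745206688
skirt xmax 0.03671206976506037 y -0.027224044158481096 0.026728276882069996
centre y,x [-0.00020007 -0.00039031] R 0.027797676338039628
[-0.0002209  -0.00201473]
[0.57979588 0.1543907  0.15987264] 22.1
```

```bash
cat > s3.py <<'E'
from h import *
S=np.array([.5799,.1556]);q=down(.344-np.pi/2)
ctrl.line_to([*S,.128],q,v=.1);ctrl.hold(.2)
s=sensors.observe();off=S-s['tool_pos'][:2];print(s['tool_pos'],off);f0=s['ft_force']
C=S+off
ctrl.line_to([*C,.126],v=.05)
for z in np.arange(.124,.0969,-.002):
    ctrl.line_to([*C,z],v=.03);s=sensors.observe();F=s['ft_force']-f0
    print(round(z,3),np.round(s['tool_pos'],4),np.round(F,1),np.round(s['wrist_torque'],2),s['clock'])
    if F[2]>15:break
E
python3 s3.py
```

```text
[0.58058072 0.15559735 0.12896162] [-6.80716457e-04  2.64765286e-06]
0.124 [0.579  0.1556 0.1237] [ 0.4 -0.2  0.1] [ 0.04  0.07 -0.  ] 23.2667
0.122 [0.5791 0.1556 0.1218] [ 0.5 -0.6  0.9] [0.01 0.01 0.04] 23.5167
0.12 [0.5791 0.1556 0.1198] [ 0.8 -0.2  1.2] [-0.02  0.08  0.01] 23.7667
0.118 [0.5791 0.1556 0.1178] [ 1.1 -0.2  1.1] [ 0.03  0.05 -0.02] 24.0167
0.116 [0.5791 0.1556 0.1158] [ 0.4 -0.6  0.3] [-0.01 -0.    0.04] 24.2667
0.114 [0.5791 0.1556 0.1138] [0.  0.3 0.2] [ 0.02 -0.05  0.01] 24.5167
0.112 [0.5791 0.1556 0.1118] [ 1.2 -1.   0.6] [-0.04  0.03  0.02] 24.7667
0.11 [0.5791 0.1556 0.1098] [1.3 0.2 0.4] [ 0.03  0.05 -0.04] 25.0167
0.108 [0.5791 0.1556 0.1078] [ 0.  -0.9  0.6] [-0.05  0.03 -0.  ] 25.2667
0.106 [0.5791 0.1556 0.1058] [ 0.6 -1.2  0.2] [-0.01 -0.06  0.01] 25.5167
0.104 [0.5791 0.1556 0.1038] [ 2.1 -0.5  1.7] [0.08 0.01 0.01] 25.7667
0.102 [0.5797 0.1556 0.1029] [-0.8 -0.8  5.7] [0.03 0.41 0.01] 26.0167
0.1 [0.5797 0.1556 0.1028] [-7.4 -3.  16.9] [-0.11  1.3  -0.  ] 26.2667
```

```bash
python3 - <<'E'
from h import *
p=np.array([.5796,.1556,.0985])
ctrl.line_to(p,v=.03);ctrl.hold(.5);s=sensors.observe();print(np.round(s['tool_pos'],4),np.round(s['ft_force'],1),np.round(s['wrist_torque'],2),s['opening'],s['finger_force'],s['clock'])
c,T,im,d=shot('wrist','w4');P=np.load('pics/w4.npy')
print('skirt top z',np.median(P[270:300,262:275,2]),'bar top',np.median(P[250:310,315:322,2]))
c,T,im,d=shot('scene');cv2.imwrite('pics/c5.png',cv2.resize(im[130:280,230:430],None,fx=4,fy=4,interpolation=cv2.INTER_CUBIC))
E
```

```text
[0.5798 0.1556 0.1028] [-13.3  -2.8  25.2] [-0.21  2.23  0.01] 0.016152161421362103 92.8679633885622 27.0167
skirt top z 0.12174612547602187 bar top 0.1481194111140761
```

View pics/c5.png

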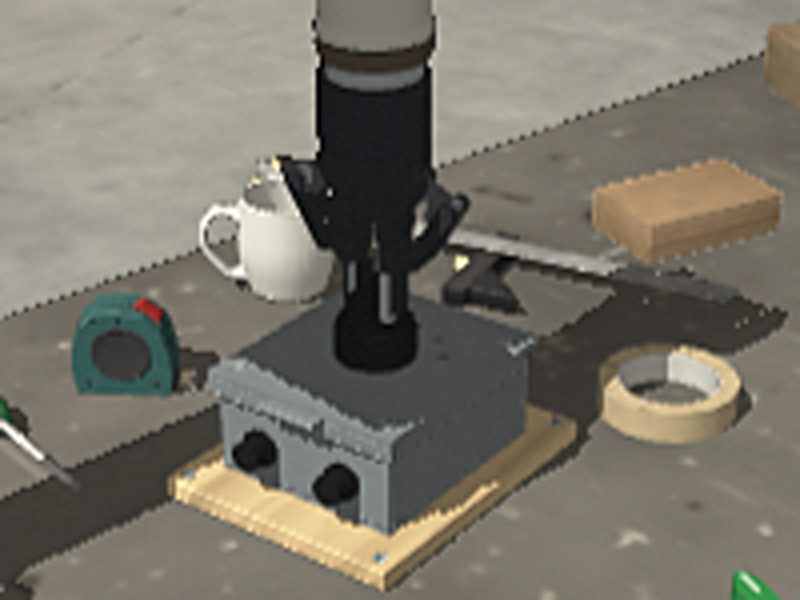

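The knob is seated flat: its underside measures about 93.7 mm and the push is 25 N. I'll relieve the sideways load a little and then hand in.

```bash
python3 - <<'E'
from h import *
for x in(.5790,.5784):
    ctrl.line_to([x,.1556,.0985],v=.02);ctrl.hold(.3);s=sensors.observe();print(np.round(s['tool_pos'],4),np.round(s['ft_force'],1),np.round(s['wrist_torque'],2),s['clock'])
    if s['ft_force'][0]>-8:break
if s['ft_force'][2]>15 and s['tool_pos'][2]<.1035: print(order.job_done())
E
```

```text
[0.5798 0.1556 0.1028] [-11.1  -1.7  23.5] [-0.15  1.92 -0.03] 27.6667
[0.5798 0.1556 0.1028] [-9.  -1.3 21.5] [-0.2   1.61  0.01] 28.2167
the job is handed in; nothing more can be done
None
```

I handed the job in at about 28 s: the cover is shut, and the knob is lined up with the shaft's flat, seated on the cover and still gripped and pressed down with about 21 N. The screwdriver, tape measure and mug were not touched.

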